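# Re-rack stripped laptop parts for rebuilding

## Task

The four laptop parts lie in the grey strip-down rack in the order in which they were taken out. Move them all to the blue rebuild rack in the reverse order, so that the leftmost part ends up in the rightmost bay, the second from the left in the second bay from the right, and so on. Set each part down (do not drop it) flat and in the middle of its bay.

Things in the scene. Friction and masses are not known exactly. Their poses are not given: they have to be found in the camera images.
- fan: Laptop cooling fan, loose: black flat square housing 56 (x) x 54 (y) x 16 mm with a round bladed rotor on top, about 60 g. Origin: centre of its underside; z up. Grip it across x (56 mm, flat sides).
- sink: Copper heat sink, loose: 40 (x) x 46 (y) x 24 mm block with seven upright fins running along y, about 110 g. Origin: centre of its underside; z up. Grip it across x (40 mm, the outer fins).
- speaker: Laptop speaker, loose: plain black oblong box 26 (x) x 58 (y) x 16 mm with a small grey round cone on top, about 40 g. Origin: centre of its underside; z up. Grip it across x (26 mm).
- ssd: Small storage stick with a heat spreader, loose: green board with a ribbed bare-aluminium block on its middle, 24 (x) x 46 (y) x 17 mm, about 50 g. Origin: centre of its underside; z up. Grip it across x (24 mm).
- cradle_fan: Fixed grey plastic cradle, 90 (x) x 77 (y) x 8 mm, one of four alike: the one in which the fan lies at the start, so it marks that part's original place. Origin: centre of its underside, 3 mm above the table; its floor, under the part, is 8 mm above the origin. Along each side (y = +-37 mm) a rib 3 mm thick rises 8 mm above the floor; front and back open.
- cradle_sink: Fixed grey plastic cradle, 90 (x) x 77 (y) x 8 mm, one of four alike: the one in which the copper heat sink lies at the start, so it marks that part's original place. Origin: centre of its underside, 3 mm above the table; its floor, under the part, is 8 mm above the origin. Along each side (y = +-37 mm) a rib 3 mm thick rises 8 mm above the floor; front and back open.
- cradle_speaker: Fixed grey plastic cradle, 90 (x) x 77 (y) x 8 mm, one of four alike: the one in which the speaker lies at the start, so it marks that part's original place. Origin: centre of its underside, 3 mm above the table; its floor, under the part, is 8 mm above the origin. Along each side (y = +-37 mm) a rib 3 mm thick rises 8 mm above the floor; front and back open.
- cradle_ssd: Fixed grey plastic cradle, 90 (x) x 77 (y) x 8 mm, one of four alike: the one in which the storage stick lies at the start, so it marks that part's original place. Origin: centre of its underside, 3 mm above the table; its floor, under the part, is 8 mm above the origin. Along each side (y = +-37 mm) a rib 3 mm thick rises 8 mm above the floor; front and back open.
- strip_rack: Rack full at the start, nearer or farther of the two: fixed dark steel plate, 3 mm thick, 94 mm deep (x), with four grey cradles in a row along its y, which points left seen from the robot (yaw within 0.12 rad). Origin: on the table under the row's middle; cradle centres y = -117, -39, 39, 117 mm, x = 0. Its left end, to y = 230 mm, bears a loose steel cup 28 mm high.
- build_rack: Rack empty at the start: fixed blue moulding 90 mm deep (x), grey ribs between four bays in a row along its y, which points left seen from the robot (yaw within 0.12 rad). Origin: on the table under the row's middle; bay centres y = -117, -39, 39, 117 mm, x = 0; floor 8 mm up; bays 72 mm wide, ribs rise 8 mm more; front, back open. Grey right end, to y = -230 mm, is no bay: bears a jar 40 mm high.
Things that resemble listed ones, but are neither listed nor needed, are in the scene too. What is shaped like the fan but red or turquoise is not meant.

How it is judged (in metres and radians):
At the end, for the whole second after the job is handed in: Each part lies flat (within 0.1 rad) on the floor of the rebuild-rack bay that mirrors its original place in the strip-down rack (leftmost to rightmost and so on), its centre within 13 mm of the bay's centre along and across the rack, at rest and released (((y of cradle_fan in the frame of strip_rack between 0.097 and 0.137 m and y of fan in the frame of build_rack between -0.13 and -0.104 m) or (y of cradle_fan in the frame of strip_rack between 0.019 and 0.059 m and y of fan in the frame of build_rack between -0.052 and -0.026 m) or (y of cradle_fan in the frame of strip_rack between -0.059 and -0.019 m and y of fan in the frame of build_rack between 0.026 and 0.052 m) or (y of cradle_fan in the frame of strip_rack between -0.137 and -0.097 m and y of fan in the frame of build_rack between 0.104 and 0.13 m)) and x of fan in the frame of build_rack between -0.013 and 0.013 m and z of fan in the frame of build_rack between 0.005 and 0.0115 m and angle between each of fan, sink, speaker, ssd's own z axis and vertical below 0.1 rad and linear speed of each of fan, sink, speaker, ssd below 0.02 m/s and angular speed of each of fan, sink, speaker, ssd below 0.2 rad/s and ((y of cradle_sink in the frame of strip_rack between 0.097 and 0.137 m and y of sink in the frame of build_rack between -0.13 and -0.104 m) or (y of cradle_sink in the frame of strip_rack between 0.019 and 0.059 m and y of sink in the frame of build_rack between -0.052 and -0.026 m) or (y of cradle_sink in the frame of strip_rack between -0.059 and -0.019 m and y of sink in the frame of build_rack between 0.026 and 0.052 m) or (y of cradle_sink in the frame of strip_rack between -0.137 and -0.097 m and y of sink in the frame of build_rack between 0.104 and 0.13 m)) and x of sink in the frame of build_rack between -0.013 and 0.013 m and z of sink in the frame of build_rack between 0.005 and 0.0115 m and ((y of cradle_speaker in the frame of strip_rack between 0.097 and 0.137 m and y of speaker in the frame of build_rack between -0.13 and -0.104 m) or (y of cradle_speaker in the frame of strip_rack between 0.019 and 0.059 m and y of speaker in the frame of build_rack between -0.052 and -0.026 m) or (y of cradle_speaker in the frame of strip_rack between -0.059 and -0.019 m and y of speaker in the frame of build_rack between 0.026 and 0.052 m) or (y of cradle_speaker in the frame of strip_rack between -0.137 and -0.097 m and y of speaker in the frame of build_rack between 0.104 and 0.13 m)) and x of speaker in the frame of build_rack between -0.013 and 0.013 m and z of speaker in the frame of build_rack between 0.005 and 0.0115 m and ((y of cradle_ssd in the frame of strip_rack between 0.097 and 0.137 m and y of ssd in the frame of build_rack between -0.13 and -0.104 m) or (y of cradle_ssd in the frame of strip_rack between 0.019 and 0.059 m and y of ssd in the frame of build_rack between -0.052 and -0.026 m) or (y of cradle_ssd in the frame of strip_rack between -0.059 and -0.019 m and y of ssd in the frame of build_rack between 0.026 and 0.052 m) or (y of cradle_ssd in the frame of strip_rack between -0.137 and -0.097 m and y of ssd in the frame of build_rack between 0.104 and 0.13 m)) and x of ssd in the frame of build_rack between -0.013 and 0.013 m and z of ssd in the frame of build_rack between 0.005 and 0.0115 m); the robot touches nothing.
It fails at once if the fan is dropped or flung (moves faster than 0.8 m/s while the fingers do not touch it) (linear speed of fan above 0.8 m/s and contact force between fan and the fingers below 0.05 N).
It fails at once if the sink is dropped or flung (moves faster than 0.8 m/s while the fingers do not touch it) (linear speed of sink above 0.8 m/s and contact force between sink and the fingers below 0.05 N).
It fails at once if the speaker is dropped or flung (moves faster than 0.8 m/s while the fingers do not touch it) (linear speed of speaker above 0.8 m/s and contact force between speaker and the fingers below 0.05 N).
It fails at once if the ssd is dropped or flung (moves faster than 0.8 m/s while the fingers do not touch it) (linear speed of ssd above 0.8 m/s and contact force between ssd and the fingers below 0.05 N).
It also fails if it takes over 93 s, if anything falls off the work surface, if the arm or the gripper's body presses on something with over 40 N, if the wrist force passes 120 N, or if a joint passes its speed limit or range.

## Robot

A 6-joint arm with a two-finger parallel gripper is mounted at the origin on the work surface. World frame = base frame: x ahead of the robot, y to its left, z up, the work surface at z = 0. Lengths are in mm, angles in rad, forces in N, time in s.
With the tool pointing down it reaches from about 325 to 850 mm from the base axis. Payload 15.5 kg.
Tool frame: the origin (TCP) lies at the very end of the fingers, on their centre line; the grasp point (between the pads) lies 19 mm behind it (ctrl.grip_depth is the distance from the TCP to the grasp point, in mm); z points along the fingers, y is the line along which they close (so a half turn about z gives the same grasp; the last joint's range is limited). The gripper opens to 91 mm and grips with 3 to 60 N. Pads are 32 mm wide; open, the fingers measure 118 mm over their backs; the gripper's body (76 mm by 178 mm) begins 60 mm behind the grasp point.
Start: joints at [1.081, 0.494, 1.345, -0, 1.302, -0.096], TCP at [239.808, 577.164, 213.915] pointing down, gripper open.
Joint ranges: [-2.91, 2.91], [-0.82, 2.16], [0.22, 2.67], [-1.22, 4.37], [0.12, 2.79], [-3.08, 3.08]. Speed limits (rad/s): [1.89, 1.89, 2.57, 3.01, 3.01, 3.01].

## Interface

Orientations are given as a unit quaternion [x, y, z, w].
In Python, from plant import ctrl, cams, job_done gives the robot as it stands. The module is installed in compiled form; this text tells all that it offers.
- The arm moves only by the tool drive_tool, never from a script. Its argument "series" is text: rows parted by semicolons, each of 5 numbers parted by spaces: the opening, from 0 (shut) to 1 (fully open), then the shift along the tool's x, y, z in m, then the turn about the tool's z in degrees. A call has 1 to 10 rows; each row shifts and turns the commanded pose from where the row before left it, along the tool's axes as they then stand; what a row does not reach is not made up. A row lasts 1/10 s, in which the tool goes at most 50 mm and 8.59 degrees, less where a joint would pass 70% of its speed; a pose out of reach is approached as far as the arm can. A call with a gripper value outside its range is refused whole. The fingers move at their own pace and stop on an object; the grip force is fixed at half the most. Time passes only in rows, so rows that do not move let the fingers close. It gives the time, the measured TCP pose, the force, the opening and the grip force at its end, in the units of the state.
- ctrl.state(): the state, without advancing time (a new reading comes with each control period).
- cams.get_image(name): name is "side" or "top"; returns a dict with "img" (400x640x3 uint8, red, green, blue), "intrinsics" (3x3 intrinsics, pixels), "k1" (the pictures are not rectified: a ray, as slopes to the right and down, at radius r is drawn at 1 + k1 r^2 times it, then the intrinsics apply), "position" and "attitude" of the camera in the world. Camera axes: x right, y down, z forward; pixel columns grow to the right and rows downward; lengths in mm; the calibration is good to about 2 mm. A picture is of the moment at which its call begins. There is no depth.
- job_done(): hands the job in; it is judged then, once.
The state is a dict: "clock": time; "joint_pos": joint angles; "joint_velocities": joint speeds; "tau": joint torques, N m; "tool_pos": TCP position; "tcp_rot": TCP orientation; "ft_force": force on the tool from outside, world axes, zero at the start; "moment": the same for the moment, N m; "grip_width": opening from 0.0 (shut) to 1.0 (fully open); "finger_force": force on a finger pad.
Only numpy, scipy, OpenCV 4.12 (cv2) and the standard library are available. Lean on these libraries where they do the work, as an engineer would, in place of code of your own. Each camera call takes 0.05 s, during which the arm holds its last target. There are 200 camera calls.

## Working session

There is one attempt and no reset: what is moved stays moved. The work goes in short steps, Python scripts to look and compute and a tool call to move; the robot and the scene stay as the last step left them, time stands still between calls to the robot, and variables do not carry over. Pictures are saved under pics/ and viewed, at most 14 in all, crops included, and the job is handed in when it is done.

Besides the shell and the picture viewer there is one more tool, called by a JSON object that holds its "api" and its "payload", one argument or row to a line. drive_tool: Moves the arm, as the interface text tells. Its arguments: {"type":"object","properties":{"series":{"type":"string"}},"required":["series"]}

```bash
mkdir -p pics; cat > h.py <<'E'
import numpy as np, cv2
from scipy.spatial.transform import Rotation as R
from plant import ctrl, cams, job_done
def snap(name,fn):
    d=cams.get_image(name); cv2.imwrite('pics/'+fn,d['img'][:,:,::-1]); 
    import pickle; pickle.dump(d,open('pics/'+fn+'.pkl','wb')); return d
def rot(d):
    a=np.array(d['attitude'],float)
    return R.from_quat(a).as_matrix() if a.size==4 else a.reshape(3,3)
def ray2plane(d,uv,z):
    uv=np.array(uv,float).reshape(-1,1,2); K=np.array(d['intrinsics'],float)
    n=cv2.undistortPoints(uv,K,np.array([d['k1'],0,0,0,0.]),None,None).reshape(-1,2)
    v=np.c_[n,np.ones(len(n))]@rot(d).T; p=np.array(d['position'],float)
    return p+v*((z-p[2])/v[:,2])[:,None]
def proj(d,P):
    P=np.array(P,float).reshape(-1,3); Rm=rot(d).T
    return cv2.projectPoints(P,cv2.Rodrigues(Rm)[0],-Rm@np.array(d['position'],float),np.array(d['intrinsics'],float),np.array([d['k1'],0,0,0,0.]))[0].reshape(-1,2)
E
python3 - <<'E'
from h import *
for n in('top','side'):
    d=snap(n,n+'0.png'); print(n,d['intrinsics'],d['k1'],d['position'],d['attitude'])
print(ctrl.state(),ctrl.grip_depth)
E
```

```text
top [[369.59963721   0.         317.34409057]
 [  0.         369.59963721 203.81526521]
 [  0.           0.           1.        ]] -0.05254301664176733 [ 295.65991045 -106.35253704  849.26802677] [ 0.76311346 -0.63827856  0.06529716 -0.07742485]
side [[383.94560968   0.         320.13208646]
 [  0.         383.94560968 196.71783127]
 [  0.           0.           1.        ]] -0.04995172319485786 [274.30627677 393.12220751 603.0013488 ] [-0.14720621  0.9236875  -0.34840797  0.0611851 ]
{'clock': 0.1, 'joint_pos': array([ 1.08150110e+00,  4.94126184e-01,  1.34610194e+00,  1.07224088e-05,
        1.30252462e+00, -9.55024155e-02]), 'joint_velocities': array([ 0.00060452,  0.00014146,  0.00028391, -0.00067501, -0.00191814,
        0.00014607]), 'tau': array([ 1.75513593e-03, -8.80240631e+01, -3.82540226e+01,  7.10613979e-02,
        4.82574909e-02,  2.46919933e-05]), 'tool_pos': array([239.62876077, 576.83646456, 213.38360447]), 'tcp_rot': array([ 1.95628014e-01,  9.80678002e-01, -5.53936233e-04, -1.72147535e-04]), 'ft_force': array([-0.34213363, -0.58381199,  0.34853587]), 'moment': array([-0.02345513,  0.06746711,  0.03536106]), 'finger_force': 0.0, 'grip_width': 0.9989566308927452} 18.8
```

View pics/top0.png

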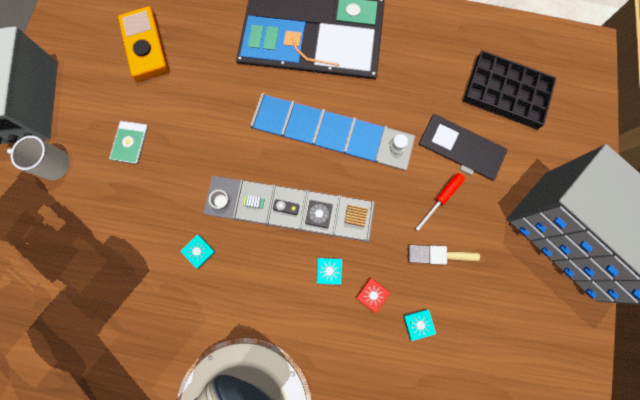

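View pics/side0.png

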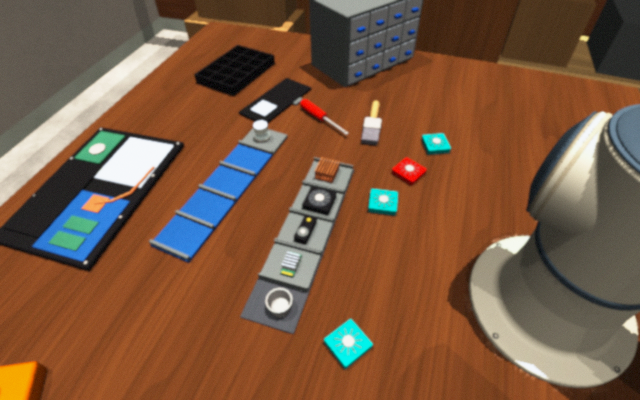

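```bash
cat > m1.py <<'E'
from h import *
import pickle
d=pickle.load(open('pics/top0.png.pkl','rb')); im=d['img']; 
c=im[165:250,195:385]; c=cv2.resize(c[:,:,::-1],None,fx=4,fy=4,interpolation=cv2.INTER_CUBIC); cv2.imwrite('pics/c1.png',c)
hsv=cv2.cvtColor(im,cv2.COLOR_RGB2HSV)
m=cv2.inRange(hsv,(100,120,60),(125,255,255)); m[:85]=0;m[175:]=0;m[:,:240]=0;m[:,420:]=0
cs=[k for k in cv2.findContours(m,cv2.RETR_EXTERNAL,cv2.CHAIN_APPROX_NONE)[0] if cv2.contourArea(k)>300]
C=[]
for k in cs:
    p=ray2plane(d,k.reshape(-1,2),8)[:,:2].astype(np.float32); r=cv2.minAreaRect(p); C.append(r[0]); print('bay',np.round(r[0],1),np.round(r[1],1),r[2])
C=np.array(sorted(C,key=lambda c:c[1])); print(C.mean(0)); v=cv2.fitLine(C.astype(np.float32),cv2.DIST_L2,0,.01,.01).ravel(); print('axis',v, 'yaw',np.arctan2(-v[0]*np.sign(v[1]),abs(v[1])),np.diff(C,axis=0))
# parts: sink by copper hue
for n,lo,hi,z,x0,x1 in [('sink',(8,70,40),(25,255,255),35,342,370),('fan',(0,0,0),(180,255,75),27,303,336),('speaker',(0,0,0),(180,255,75),27,272,302)]:
    m=cv2.inRange(hsv,lo,hi); mm=np.zeros_like(m); mm[194:229,x0:x1]=m[194:229,x0:x1]
    k=max(cv2.findContours(mm,cv2.RETR_EXTERNAL,cv2.CHAIN_APPROX_NONE)[0],key=cv2.contourArea)
    print(n,cv2.minAreaRect(k)); r=cv2.minAreaRect(ray2plane(d,k.reshape(-1,2),z)[:,:2].astype(np.float32)); print(r)
E
python3 m1.py
```

```text
bay [ 641.2 -161.4] [69.9 90.7] 83.22342681884766
bay [649.6 -83.9] [70.8 90.1] 84.07223510742188
bay [658.1  -5.1] [69.4 90.1] 83.99951934814453
bay [666.4  73.1] [69.6 90. ] 83.7650146484375
[653.84411621 -44.31548691]
axis [ 1.06852785e-01  9.94274855e-01  6.53844116e+02 -4.43154869e+01] yaw -0.10705718 [[ 8.33953857 77.42609406]
 [ 8.55535889 78.83673859]
 [ 8.2769165  78.22013092]]
sink ((355.8461608886719, 215.26925659179688), (20.592193603515625, 18.631032943725586), 11.309932708740234)
((450.2834777832031, -166.6935272216797), (45.74934768676758, 42.422664642333984), 88.54859924316406)Traceback (most recent call last):
  File "m1.py", line 15, in <module>
    k=max(cv2.findContours(mm,cv2.RETR_EXTERNAL,cv2.CHAIN_APPROX_NONE)[0],key=cv2.contourArea)
ValueError: max() iterable argument is empty
```

View pics/c1.png

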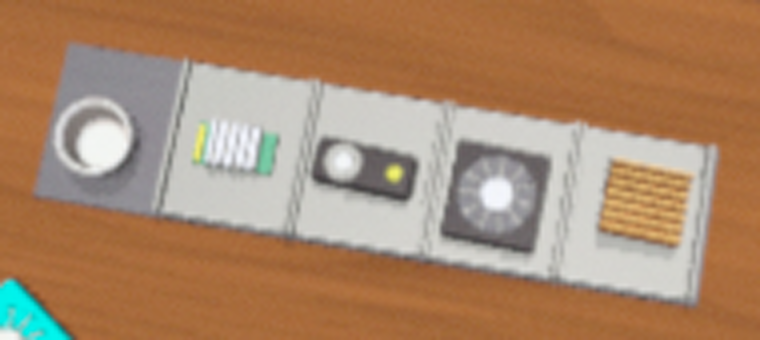

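```bash
cat > m2.py <<'E'
from h import *
import pickle
d=pickle.load(open('pics/top0.png.pkl','rb')); im=d['img']; hsv=cv2.cvtColor(im,cv2.COLOR_RGB2HSV)
print(im[204:214,272:302].max(2)[::3,::3])
def rep(n,mm,z):
    k=max(cv2.findContours(mm,cv2.RETR_EXTERNAL,cv2.CHAIN_APPROX_NONE)[0],key=cv2.contourArea)
    p=cv2.convexHull(k).reshape(-1,2); r=cv2.minAreaRect(ray2plane(d,p,z)[:,:2].astype(np.float32)); print(n,np.round(cv2.minAreaRect(k)[0],1),np.round(r[0],1),np.round(r[1],1),round(r[2],1))
def box(m,x0,x1,y0=192,y1=231):
    mm=np.zeros_like(m); mm[y0:y1,x0:x1]=m[y0:y1,x0:x1]; return mm
for t in(95,120,140):
    m=cv2.inRange(hsv,(0,0,0),(180,255,t)); rep('fan',box(m,305,334,197,230),27); rep('spk',box(m,272,301,197,217),27)
sat=cv2.inRange(hsv,(20,70,0),(95,255,255)); rep('ssd ends',box(cv2.morphologyEx(sat|cv2.inRange(hsv,(0,0,222),(180,40,255)),cv2.MORPH_CLOSE,np.ones((5,5))),241,268,192,212),22)
# cradle floors (light grey)
g=cv2.inRange(hsv,(0,0,150),(180,40,255)); g[:170]=0;g[245:]=0;g[:,:235]=0;g[:,380:]=0
k=max(cv2.findContours(cv2.morphologyEx(g,cv2.MORPH_CLOSE,np.ones((9,9))),cv2.RETR_EXTERNAL,cv2.CHAIN_APPROX_NONE)[0],key=cv2.contourArea)
r=cv2.minAreaRect(ray2plane(d,k.reshape(-1,2),11)[:,:2].astype(np.float32)); print('cradles',r)
E
python3 m2.py
```

```text
[[174 116 214 243 196  99 100 101 113 180]
 [169 106 209 217 180 103 105 224 110 152]
 [196  83  98 119  98 104 109 160 103 195]
 [206 201 198 178 158 115  79  78  87 208]]
fan [316. 225.] [414.  -82.7] [45.8  2.7] 88.8
spk [288.3 212.4] [431.1 -15.9] [11.2 41. ] 16.7
fan [318.2 213.8] [440.1 -83.1] [51.2 55.2] 89.3
spk [285.7 207. ] [442.3  -7.6] [56.9 25.7] 88.8
fan [318.4 214. ] [439.9 -83.5] [52.9 56.7] 89.3
spk [285.7 207. ] [442.4  -7.8] [58.6 26.7] 87.5
ssd ends [253.2 200.8] [444.4  69. ] [25.3 44.8] 2.5
cradles ((446.6414794921875, -44.54656982421875), (92.0425033569336, 322.7182312011719), 0.6041776537895203)
```

Choices: ssd is at (253,201), speaker (286,207), black fan (318,214) and sink (356,215), all in the strip-down rack. The crop confirms them. Lookalikes rejected: turquoise fans at (198,251), (330,271) and (420,325), red fan at (373,295), board at (128,142), black box at (463,147), and laptop parts near (290,38).

The measured sizes match the ones given. First I turn the tool so it closes along world x.

{"api": "drive_tool", "payload": {
  "series": "1 0 0 0.01 8.4;1 0 0 0.01 8.4;1 0 0 0.01 8.4;1 0 0 0.01 8.4;1 0 0 0.01 8.4;1 0 0 0.01 8.4;1 0 0 0.01 8.4;1 0 0 0.01 8.4;1 0 0 0 0;1 0 0 0 0"
}}

```text
clock: 1.1
tool_pos: [239.8, 577.1, 133.9]
tcp_rot: [0.704, 0.71, -0.0, 0.0]
ft_force: [0.5, 0.8, 0.1]
grip_width: 0.999
finger_force: 0.0
```

{"api": "drive_tool", "payload": {
  "series": "1 -0.0423 0.017 0 0;1 -0.0423 0.017 0 0;1 -0.0423 0.017 0 0;1 -0.0423 0.017 0 0;1 -0.0423 0.017 0 0;1 -0.0423 0.017 0 0;1 -0.0423 0.017 0 0;1 -0.0423 0.017 0 0;1 -0.0423 0.017 0 0;1 -0.0423 0.017 0 0"
}}

```text
clock: 2.1
tool_pos: [412.4, 153.2, 134.7]
tcp_rot: [0.704, 0.71, 0.001, 0.0]
ft_force: [1.1, 0.7, -0.4]
grip_width: 1.003
finger_force: 0.0
```

{"api": "drive_tool", "payload": {
  "series": "1 -0.0423 0.017 0 0;1 -0.0423 0.017 0 0;1 0 0 0.02 0;1 0 0 0.02 0;1 0 0 0 0;1 0 0 0 0"
}}

```text
clock: 2.7
tool_pos: [446.1, 70.5, 94.5]
tcp_rot: [0.705, 0.709, -0.0, -0.0]
ft_force: [-0.5, -0.1, 0.2]
grip_width: 1.002
finger_force: 0.0
```

{"api": "drive_tool", "payload": {
  "series": "1 -0.0015 -0.0017 0.02 0.5;1 0 0 0.02 0;1 0 0 0.02 0;1 0 0 0.012 0;1 0 0 0.008 0;1 0 0 0 0;0 0 0 0 0;0 0 0 0 0;0 0 0 0 0;0 0 0 0 0"
}}

```text
clock: 3.7
tool_pos: [444.5, 68.9, 14.3]
tcp_rot: [0.709, 0.706, 0.0, 0.0]
ft_force: [0.9, 0.8, 0.2]
grip_width: 0.679
finger_force: 0.0
```

{"api": "drive_tool", "payload": {
  "series": "0 0 0 0 0;0 0 0 0 0;0 0 0 0 0;0 0 0 0 0"
}}

```text
clock: 4.1
tool_pos: [444.2, 68.9, 13.9]
tcp_rot: [0.709, 0.705, -0.0, -0.0]
ft_force: [0.0, -0.2, -0.7]
grip_width: 0.332
finger_force: 0.0
```

{"api": "drive_tool", "payload": {
  "series": "0 0 0 0 0;0 0 0 0 0;0 0 0 0 0;0 0 0 -0.01 0;0 0 0 -0.02 0;0 0 0 -0.03 0;0 0 0 -0.03 0;0 0 0 0 0"
}}

```text
clock: 4.9
tool_pos: [445.9, 69.0, 107.5]
tcp_rot: [0.709, 0.706, 0.002, 0.002]
ft_force: [0.1, -1.0, -1.2]
grip_width: 0.263
finger_force: 30.0
```

```bash
python3 - <<'E'
from h import *
d=snap('side','s1.png'); u=proj(d,ctrl.state()['tool_pos'])[0]; print(u); x,y=[int(max(0,min(v,L))) for v,L in zip(u-[100,100],(440,200))]
cv2.imwrite('pics/s1c.png',cv2.resize(d['img'][y:y+200,x:x+200,::-1],None,fx=2.5,fy=2.5))
E
```

```text
[285.61086168 233.21790911]
```

View pics/s1c.png

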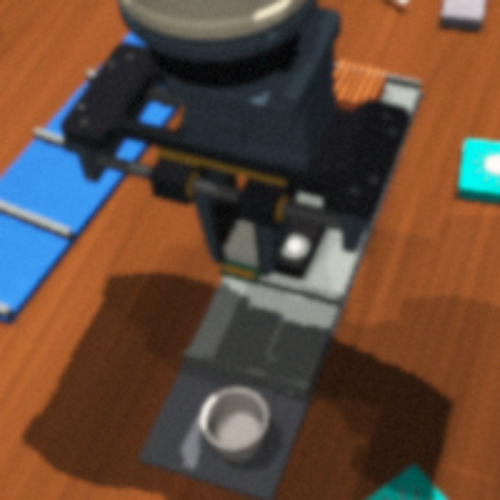

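The ssd is held between the fingers (crop 240,270). Carrying it to the rightmost bay.

{"api": "drive_tool", "payload": {
  "series": "0 -0.0288 0.0247 0 0;0 -0.0288 0.0247 0 0;0 -0.0288 0.0247 0 0;0 -0.0288 0.0247 0 0;0 -0.0288 0.0247 0 0;0 -0.0288 0.0247 0 0;0 -0.0288 0.0247 0 0;0 -0.0288 0.0247 0 5.9;0 0 0 0 0;0 0 0 0 0"
}}

```text
clock: 5.95
tool_pos: [640.2, -162.7, 102.7]
tcp_rot: [0.744, 0.668, -0.0, -0.001]
ft_force: [-0.2, 0.1, -0.9]
grip_width: 0.263
finger_force: 30.0
```

{"api": "drive_tool", "payload": {
  "series": "0 0 0 0.02 0;0 0 0 0.02 0;0 0 0 0.02 0;0 0 0 0.01 0;0 0 0 0 0;0 0 0 0 0"
}}

```text
clock: 6.55
tool_pos: [640.7, -162.1, 34.4]
tcp_rot: [0.744, 0.668, 0.0, -0.0]
ft_force: [-0.5, -0.1, 0.4]
grip_width: 0.263
finger_force: 30.0
```

{"api": "drive_tool", "payload": {
  "series": "0 0.001 0.0005 0.01 0;0 0 0 0.007 0;0 0 0 0.004 0;0 0 0 0.002 0;0 0 0 0 0;0 0 0 0 0"
}}

```text
clock: 7.15
tool_pos: [641.4, -161.5, 10.9]
tcp_rot: [0.744, 0.668, 0.0, 0.0]
ft_force: [0.6, 0.9, -1.0]
grip_width: 0.261
finger_force: 30.0
```

{"api": "drive_tool", "payload": {
  "series": "0.6 0 0 0 0;0.6 0 0 0 0;0.6 0 0 0 0;0.6 0 0 0 0;0.6 0 0 -0.01 0;0.6 0 0 -0.03 0;0.6 0 0 -0.04 0;1 0 0 0 0;1 0 0 0 0"
}}

```text
clock: 8.05
tool_pos: [642.0, -161.7, 92.6]
tcp_rot: [0.744, 0.668, 0.001, 0.001]
ft_force: [0.1, 0.1, -0.6]
grip_width: 0.739
finger_force: 0.0
```

{"api": "drive_tool", "payload": {
  "series": "1 0 0 0 -6.2;1 0.022 -0.0284 0 0;1 0.022 -0.0284 0 0;1 0.022 -0.0284 0 0;1 0.022 -0.0284 0 0;1 0.022 -0.0284 0 0;1 0.022 -0.0284 0 0;1 0.022 -0.0284 0 0;1 0 0 0 0;1 0 0 0 0"
}}

```text
clock: 9.05
tool_pos: [441.8, -7.2, 90.7]
tcp_rot: [0.707, 0.708, -0.0, -0.0]
ft_force: [0.2, -1.0, -0.2]
grip_width: 1.0
finger_force: 0.0
```

```bash
python3 - <<'E'
from h import *
d=snap('top','t2.png'); print(proj(d,[641.3,-161,25]))
cv2.imwrite('pics/t2c.png',cv2.resize(d['img'][80:240,200:440,::-1],None,fx=3,fy=3))
E
```

```text
[[365.49813631 137.33118787]]
```

View pics/t2c.png

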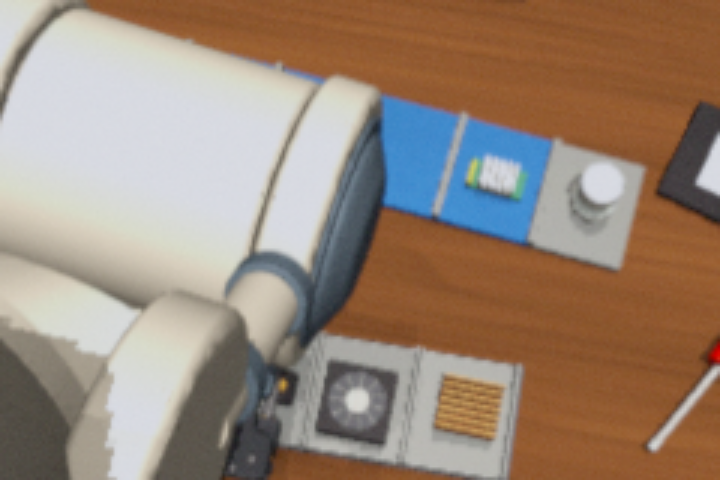

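The ssd sits centred in its bay (crop 497,176, about pixel 366,138, against 365.5,137 predicted). Next is the speaker.

{"api": "drive_tool", "payload": {
  "series": "0.6 0 0.0005 0.02 0;0.6 -0.0005 0 0.02 0;0.6 0 0 0.02 0;0.6 0 0 0.01 0;0.6 0 0 0.0067 0;0.6 0 0 0 0;0 0 0 0 0;0 0 0 0 0;0 0 0 0 0;0 0 0 0 0"
}}

```text
clock: 10.1
tool_pos: [443.2, -8.1, 14.6]
tcp_rot: [0.707, 0.707, 0.0, 0.0]
ft_force: [0.8, 0.4, 2.3]
grip_width: 0.283
finger_force: 27.5
```

{"api": "drive_tool", "payload": {
  "series": "0 0 0 0 0;0 0 0 0 0;0 0 0 0 0;0 0 0 -0.01 0;0 0 0 -0.02 0;0 0 0 -0.03 0;0 0 0 -0.03 0;0 0 0 0 0;0 0 0 0 0"
}}

```text
clock: 11.0
tool_pos: [443.3, -8.1, 105.1]
tcp_rot: [0.707, 0.707, 0.001, 0.001]
ft_force: [-0.9, 0.0, -0.7]
grip_width: 0.285
finger_force: 30.0
```

{"api": "drive_tool", "payload": {
  "series": "0 -0.0126 0.0345 0 0;0 -0.0126 0.0345 0 0;0 -0.0126 0.0345 0 0;0 -0.0126 0.0345 0 0;0 -0.0126 0.0345 0 0;0 -0.0126 0.0345 0 6.1;0 0 0 0.02 0;0 0 0 0.03 0;0 0 0 0.02 0;0 0 0 0 0"
}}

```text
clock: 12.0
tool_pos: [647.3, -83.0, 30.3]
tcp_rot: [0.744, 0.669, -0.002, -0.003]
ft_force: [-0.7, 0.7, 0.2]
grip_width: 0.283
finger_force: 30.0
```

{"api": "drive_tool", "payload": {
  "series": "0 0 0 0 0"
}}

```text
clock: 12.1
tool_pos: [649.5, -83.4, 33.8]
tcp_rot: [0.744, 0.669, -0.0, -0.001]
ft_force: [0.5, -0.1, 0.3]
grip_width: 0.282
finger_force: 30.0
```

{"api": "drive_tool", "payload": {
  "series": "0 0 0 0.01 0;0 0 0 0.007 0;0 0 0 0.004 0;0 0 0 0.0015 0;0 0 0 0 0;0 0 0 0 0"
}}

```text
clock: 12.7
tool_pos: [650.2, -83.6, 11.9]
tcp_rot: [0.744, 0.669, 0.0, 0.0]
ft_force: [0.7, 0.0, -1.1]
grip_width: 0.286
finger_force: 30.0
```

{"api": "drive_tool", "payload": {
  "series": "0.6 0 0 0 0;0.6 0 0 0 0;0.6 0 0 0 0;0.6 0 0 0 0;0.6 0 0 -0.01 0;0.6 0 0 -0.03 0;0.6 0 0 -0.04 0;1 0 0 0 0;1 0 0 0 0"
}}

```text
clock: 13.6
tool_pos: [650.7, -83.7, 93.4]
tcp_rot: [0.743, 0.669, 0.001, 0.001]
ft_force: [-0.7, 0.0, -0.5]
grip_width: 0.747
finger_force: 0.0
```

{"api": "drive_tool", "payload": {
  "series": "1 0 0 0 -6.0;1 0 -0.035 0 0;1 0 -0.035 0 0;1 0 -0.035 0 0;1 0 -0.035 0 0;1 0 -0.035 0 0;1 0 -0.035 0 0;1 0 0 0 0;1 0 0 0 0"
}}

```text
clock: 14.5
tool_pos: [439.4, -83.3, 91.5]
tcp_rot: [0.708, 0.707, -0.0, -0.0]
ft_force: [0.8, -0.4, 0.2]
grip_width: 0.997
finger_force: 0.0
```

```bash
python3 - <<'E'
from h import *
d=snap('side','s3.png'); print(proj(d,[[650,-83.5,24],[641,-161,25]]))
cv2.imwrite('pics/s3c.png',cv2.resize(d['img'][100:330,140:380,::-1],None,fx=2.5,fy=2.5))
E
```

```text
[[225.72792204 176.33890974]
 [245.37501303 153.37431139]]
```

View pics/s3c.png

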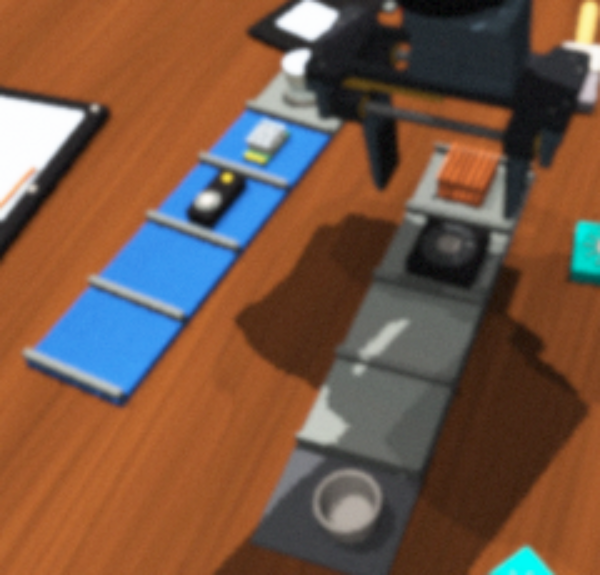

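The speaker sits centred in the second bay from the right (crop 217,197), and the ssd is still fine at (266,138). Now the fan.

{"api": "drive_tool", "payload": {
  "series": "1 0 0.0006 0.02 0;1 0 0 0.02 0;1 0 0 0.02 0;1 0 0 0.01 0;1 0 0 0.0072 0;1 0 0 0 0;0 0 0 0 0;0 0 0 0 0;0 0 0 0 0;0 0 0 0 0"
}}

```text
clock: 15.55
tool_pos: [440.8, -83.4, 14.9]
tcp_rot: [0.707, 0.707, 0.0, 0.0]
ft_force: [0.1, -0.0, -1.0]
grip_width: 0.679
finger_force: 0.0
```

{"api": "drive_tool", "payload": {
  "series": "0 0 0 0 0;0 0 0 0 0;0 0 0 0 0;0 0 0 -0.01 0;0 0 0 -0.02 0;0 0 0 -0.03 0;0 0 0 -0.03 0;0 0 0 0 0;0 0 0 0 0"
}}

```text
clock: 16.45
tool_pos: [440.9, -83.4, 105.3]
tcp_rot: [0.707, 0.707, 0.0, 0.001]
ft_force: [0.4, 0.2, -0.7]
grip_width: 0.612
finger_force: 29.9
```

{"api": "drive_tool", "payload": {
  "series": "0 0.013 0.0362 0 0;0 0.013 0.0362 0 0;0 0.013 0.0362 0 0;0 0.013 0.0362 0 0;0 0.013 0.0362 0 0;0 0.013 0.0362 0 6.1;0 0 0 0.02 0;0 0 0 0.03 0;0 0 0 0.02 0;0 0 0 0 0"
}}

```text
clock: 17.45
tool_pos: [655.1, -5.3, 30.4]
tcp_rot: [0.744, 0.668, -0.002, -0.003]
ft_force: [0.3, -0.2, -0.4]
grip_width: 0.609
finger_force: 29.9
```

{"api": "drive_tool", "payload": {
  "series": "0 0 0 0 0;0 0 0 0 0"
}}

```text
clock: 17.65
tool_pos: [658.4, -5.7, 35.4]
tcp_rot: [0.744, 0.668, 0.0, 0.0]
ft_force: [0.6, 1.2, -0.4]
grip_width: 0.615
finger_force: 29.9
```

{"api": "drive_tool", "payload": {
  "series": "0 0 0 0.01 0;0 0 0 0.007 0;0 0 0 0.004 0;0 0 0 0.0022 0;0 0 0 0 0;0 0 0 0 0"
}}

```text
clock: 18.25
tool_pos: [657.7, -5.6, 11.5]
tcp_rot: [0.744, 0.668, -0.0, -0.0]
ft_force: [-2.8, -0.2, 5.4]
grip_width: 0.61
finger_force: 30.0
```

{"api": "drive_tool", "payload": {
  "series": "0.9 0 0 0 0;0.9 0 0 0 0;0.9 0 0 0 0;0.9 0 0 0 0;0.9 0 0 -0.01 0;0.9 0 0 -0.03 0;0.9 0 0 -0.04 0;1 0 0 0 0;1 0 0 0 0"
}}

```text
clock: 19.15
tool_pos: [658.6, -5.6, 93.0]
tcp_rot: [0.744, 0.668, 0.001, 0.001]
ft_force: [-0.1, 0.1, 0.0]
grip_width: 0.998
finger_force: 0.0
```

{"api": "drive_tool", "payload": {
  "series": "1 0 0 0 -6.1;1 -0.023 -0.0297 0 0;1 -0.023 -0.0297 0 0;1 -0.023 -0.0297 0 0;1 -0.023 -0.0297 0 0;1 -0.023 -0.0297 0 0;1 -0.023 -0.0297 0 0;1 -0.023 -0.0297 0 0;1 0 0 0 0;1 0 0 0 0"
}}

```text
clock: 20.15
tool_pos: [449.2, -166.6, 91.0]
tcp_rot: [0.708, 0.706, -0.0, -0.001]
ft_force: [0.3, 0.5, -0.2]
grip_width: 0.998
finger_force: 0.0
```

```bash
python3 - <<'E'
from h import *
d=snap('side','s4.png'); print(proj(d,[[658,-5.5,24],[450.5,-166.7,35]]))
cv2.imwrite('pics/s4c.png',cv2.resize(d['img'][80:310,140:380,::-1],None,fx=2.5,fy=2.5))
E
```

```text
[[204.04638775 201.97664084]
 [327.11442324 166.43432837]]
```

View pics/s4c.png

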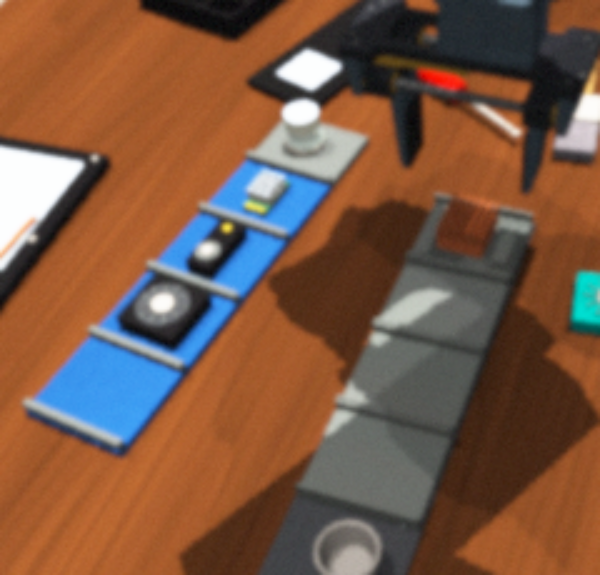

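The fan lies flat in its bay, centred near crop (164,303). The sink at (468,225) is undisturbed under the open fingers.

{"api": "drive_tool", "payload": {
  "series": "1 0 0.0012 0.02 0;1 0 0 0.02 0;1 0 0 0.02 0;1 0 0 0.01 0;1 0 0 0.0065 0;1 0 0 0 0;0 0 0 0 0;0 0 0 0 0;0 0 0 0 0;0 0 0 0 0"
}}

```text
clock: 21.2
tool_pos: [451.2, -166.5, 15.2]
tcp_rot: [0.708, 0.707, 0.0, 0.0]
ft_force: [-0.1, 0.4, 0.6]
grip_width: 0.682
finger_force: 0.0
```

{"api": "drive_tool", "payload": {
  "series": "0 0 0 0 0;0 0 0 0 0;0 0 0 0 0;0 0 0 0 0;0 0 0 -0.01 0;0 0 0 -0.02 0;0 0 0 -0.03 0;0 0 0 -0.03 0;0 0 0 0 0;0 0 0 0 0"
}}

```text
clock: 22.2
tool_pos: [451.2, -166.4, 105.6]
tcp_rot: [0.707, 0.707, 0.0, 0.001]
ft_force: [0.0, -0.6, -2.4]
grip_width: 0.44
finger_force: 30.0
```

{"api": "drive_tool", "payload": {
  "series": "0 0.0298 0.0269 0 0;0 0.0298 0.0269 0 0;0 0.0298 0.0269 0 0;0 0.0298 0.0269 0 0;0 0.0298 0.0269 0 0;0 0.0298 0.0269 0 0;0 0.0298 0.0269 0 0;0 0.0298 0.0269 0 6.1;0 0 0 0.02 0;0 0 0 0.02 0"
}}

```text
clock: 23.2
tool_pos: [666.5, 73.0, 62.9]
tcp_rot: [0.744, 0.669, -0.0, -0.0]
ft_force: [-0.7, -0.2, -2.4]
grip_width: 0.436
finger_force: 30.0
```

{"api": "drive_tool", "payload": {
  "series": "0 0 0 0.02 0;0 0 0 0.01 0;0 0 0 0 0;0 0 0 0 0"
}}

```text
clock: 23.6
tool_pos: [666.5, 71.7, 34.9]
tcp_rot: [0.744, 0.668, -0.0, -0.0]
ft_force: [0.1, 0.1, -1.8]
grip_width: 0.439
finger_force: 30.0
```

{"api": "drive_tool", "payload": {
  "series": "0 0 0 0.01 0;0 0 0 0.007 0;0 0 0 0.004 0;0 0 0 0.002 0;0 0 0 0 0;0 0 0 0 0"
}}

```text
clock: 24.2
tool_pos: [666.6, 71.8, 11.9]
tcp_rot: [0.744, 0.668, 0.0, 0.0]
ft_force: [-0.7, 0.7, 1.0]
grip_width: 0.433
finger_force: 30.0
```

{"api": "drive_tool", "payload": {
  "series": "0.8 0 0 0 0;0.8 0 0 0 0;0.8 0 0 0 0;0.8 0 0 0 0;0.8 0 0 0 0;0.8 0 0 -0.01 0;0.8 0 0 -0.03 0;0.8 0 0 -0.04 0;1 0 0 0 0;1 0 0 0 0"
}}

```text
clock: 25.2
tool_pos: [667.2, 71.9, 93.5]
tcp_rot: [0.744, 0.668, 0.001, 0.001]
ft_force: [0.4, 0.6, -0.6]
grip_width: 0.943
finger_force: 0.0
```

{"api": "drive_tool", "payload": {
  "series": "1 0 -0.03 -0.02 0;1 0 -0.04 0 0;1 0 -0.04 0 0;1 0.04 -0.02 0 0;1 0.04 0 0 0;1 0.04 0 0 0;1 0.04 0 0 0;1 0.04 0 0 0;1 0.04 0 0 0;1 0 0 0 0"
}}

```text
clock: 26.2
tool_pos: [562.6, 328.7, 110.9]
tcp_rot: [0.743, 0.669, 0.0, -0.0]
ft_force: [1.2, 0.3, 0.1]
grip_width: 1.0
finger_force: 0.0
```

```bash
python3 - <<'E'
from h import *
P=[[641.3,-161,25],[650,-83.4,27-3],[658,-5.5,24],[666.3,72,32]]
a=snap('side','s5.png'); b=snap('top','t5.png')
for d in(a,b): print(np.round(proj(d,P),1))
o=np.hstack([cv2.resize(a['img'][120:320,140:300],None,fx=2.4,fy=2.4),cv2.resize(b['img'][80:280,240:420],None,fx=2.3,fy=2.4)])
cv2.imwrite('pics/f5.png',o[:,:,::-1]); print(o.shape)
E
```

```text
[[245.3 153.3]
 [225.7 176.4]
 [204.  202. ]
 [178.5 228.1]]
[[365.5 137.3]
 [333.8 128.7]
 [302.4 120.2]
 [271.  110.4]]
(480, 798, 3)
```

View pics/f5.png

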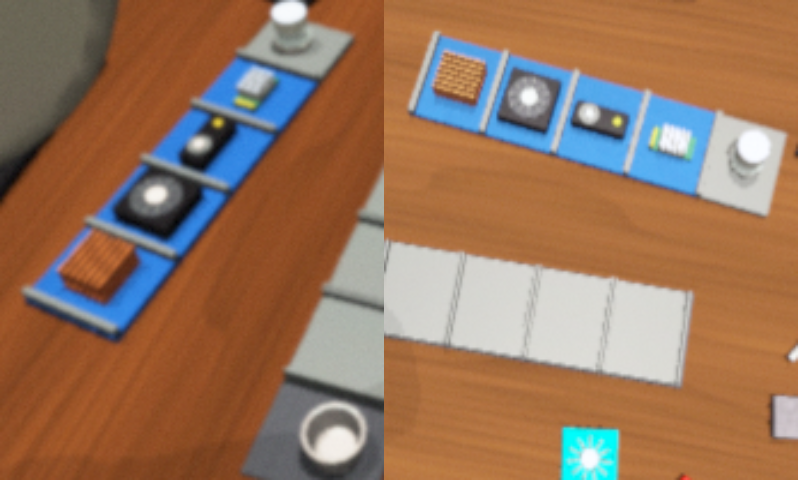

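All four parts lie flat and centred in their bays. In the top half of the picture, sink, fan, speaker and ssd are at (460,77), (529,98), (600,119) and (671,141). That is within about 5 mm of the predicted pixels, and the arm is clear.

```bash
python3 -c "
from plant import job_done
print(job_done())"
```

```text
the job is handed in; nothing more can be done
None
```

I moved all four parts to the rebuild rack in reverse order (from the left: sink, fan, speaker, ssd), each flat and within about 5 mm of its bay centre in the last pictures, and handed the job in at about 26 s; no verdict was returned.

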